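# Press the fish food lid home with the ratchet clamp

## Robot

A 7-joint arm with a two-finger parallel gripper is mounted at the origin on the work surface. World frame = base frame: x ahead of the robot, y to its left, z up, the work surface at z = 0. Lengths are in m, angles in rad, forces in N, time in s.
With the tool pointing down it reaches from about 0.425 to 0.875 m from the base axis. Payload 4.7 kg.
Tool frame: the origin (TCP) lies midway between the tips of the shut fingers; the grasp point (between the pads) lies ctrl.grasp_offset behind it (ctrl.grasp_offset is the distance from the TCP to the grasp point, in m); z points along the fingers, y is the line along which they close (so a half turn about z gives the same grasp; the last joint's range is limited). The gripper opens to 87 mm and grips with 3 to 60 N. Pads are 19 mm wide; open, the fingers measure 117 mm over their backs; the gripper's body (75 mm by 190 mm) begins 51 mm behind the grasp point.
Start: joints at [-1.091, 0.321, -0.07, 1.45, 0.023, 1.371, -0.057], TCP at [0.292, 0.581, 0.223] pointing down, gripper open.
Joint ranges: [-2.86, 2.86], [-0.3, 2.09], [-1.38, 1.24], [0.06, 2.45], [-1.56, 4.7], [0.09, 2.05], [-2.69, 2.69]. Speed limits (rad/s): [2.57, 2.57, 3.14, 3.14, 3.14, 3.14, 3.14].

## Interface

Orientations are given as a rotation vector (axis times angle).
In Python, from bench import ctrl gives the robot as it stands. The module is installed in compiled form; this text tells all that it offers.
- The arm moves only by the tool jog_arm, never from a script. Its argument "moves" is one flat list of numbers, 7 for each row, row after row: the shift along the tool's x, y, z in units of 30 cm (1.0 is 30 cm), then the turn, a rotation vector about the tool's x, y, z in units of 60 degrees (1.0 is 60 degrees), then the gripper's target within -1 to 1 (fully open at 1, half-way at 0, shut at -1). In form: [x, y, z, wx, wy, wz, fingers, x, y, z, wx, wy, wz, fingers, ...]. A call has exactly 8 rows; each row is the pose to reach, as a shift and turn from the pose commanded when the call began, along the tool's axes at that moment; what a row does not reach only later rows make up. A row lasts 1/8 s, in which the tool goes at most 62.5 mm and 10.7 degrees, less where a joint would pass 70% of its speed; a pose out of reach is approached as far as the arm can. A call with a number of a shift or a turn outside -1 to 1 is refused whole. A call with a gripper value outside its range is refused whole. The fingers move at their own pace and stop on an object; "newtons" is the grip in N (left out, the last holds). Time passes only in rows, so rows that repeat a pose let the fingers close, or fill a call up. It gives the time, the measured TCP pose, the force, the opening and the grip force at its end, in the units of the state.
- ctrl.get_state(): the state, without advancing time (a new reading comes with each control period).
- ctrl.get_image(name): name is "scene" or "top" or "wrist"; returns a dict with "pixels" (480x640x3 uint8, red, green, blue), "fx", "fy", "cx", "cy" (pixels), "xyz" and "rotation" of the camera in the world; the wrist camera has in their place "tool_from_camera" (4x4, takes a point from camera to tool coordinates, whose origin is the TCP and whose axes are the flange's). Camera axes: x right, y up, looking along -z (the intrinsics and any distortion apply to the point x, -y, -z); pixel columns grow to the right and rows downward; lengths in m; the calibration is good to about 2 mm. The wrist camera is an equidistant fisheye: a pixel r from the principal point sees the ray r / f radians off the axis. A picture is of the moment at which its call begins: read the wrist's pose just before it. There is no depth.
- ctrl.close_job(): hands the job in; it is judged then, once.
The state is a dict: "time": time; "joint_positions": joint angles; "qd": joint speeds; "joint_torque": joint torques, N m; "position": TCP position; "tool_rot": TCP orientation; "ft_force": force on the tool from outside, world axes, zero at the start; "torque": the same for the moment, N m; "grip_width": opening from 0.0 (shut) to 1.0 (fully open); "grip_force": force on a finger pad.
Only numpy, scipy, OpenCV 4.12 (cv2) and the standard library are available. Lean on these libraries where they do the work, as an engineer would, in place of code of your own. Each camera call takes 0.05 s, during which the arm holds its last target. There are 200 camera calls.

## Task

The lid of the fish food canister lying in the ratchet clamp is not fully on. Pump the clamp's trigger until the jaw has pushed the lid fully home against the canister, then press the release button and keep it down until the jaw has run all the way back. Move the jaw only with the trigger and the release: do not push the jaw, the lid or the canister by hand, and leave the other things on the shelf where they are.

Things in the scene. Friction and masses are not known exactly. Their poses are not given: they have to be found in the camera images.
- clamp: Ratchet clamp on a plywood board fixed to the shelf. Origin on the shelf below the middle of the black trigger housing (70 x 44 mm, cheeks 108 mm high). x: the way the jaw advances; z up. Along x, in mm: trigger's free end above a fixed grip (-102 to -40), housing with the release button on top (-35 to 35), moving rubber jaw, canister, fixed steel jaw (face at 224). Board x -117 to 253, 100 wide.
- trigger_pad (a point): Point to press on the trigger, a grey lever 26 mm wide that sticks out of the housing's top to the back (clamp -x) and slopes up a little. Middle of its width, on the upper face: 124 mm above the shelf with the trigger up, 87 mm behind the clamp's origin, 70 mm behind the pivot; the lever goes on 15 mm farther back. Moves with the trigger: fully pressed it sinks 34 mm and shifts 6 mm back.
- trigger (a joint): Angle of the trigger: 0 up (sprung), 0.46 rad fully down. A full stroke moves the jaw on by one tooth, 10 mm; less than about 0.42 rad may gain nothing. It must come right up again before the next stroke. 4 to 14 N move it; when the lid is home or the stroke is at its end the force rises, and further strokes do no harm.
- release_top (a point): Centre of the top of the release button, a grey round button 26 mm across and 10 mm thick on top of the housing, 16 mm ahead (clamp +x) of the clamp's origin; top 128 mm above the shelf. It is pressed straight down, and hops a little each time the jaw clicks on by a tooth.
- release (a joint): Travel of the release button: 0 up, 0.008 m fully down (sprung, 2 to 4 N). From 0.006 m on it frees the jaw, which then springs back by itself within about 1.5 s; let go early and it catches on the next tooth.
- jaw_bar: The moving jaw: a steel ladder bar 145 mm long, 55 mm above the shelf, through the housing, with a black rubber plate 50 mm wide and 44 mm high at its front. Origin of the clamp's frame shifted along clamp x by the joint jaw.
- jaw (a joint): Advance of the jaw: 0 fully back, growing towards the canister. It holds on teeth 10 mm apart and is sprung backwards with about 3 to 4 N. At about 0.052 m the lid is home and the canister is against the fixed jaw. Starts between 0 and 0.02.
- canister: White plastic fish food canister lying on two wooden rails, 58 mm diameter, body 90 mm long, axis along clamp x, with a ribbed grey lid at the end towards the moving jaw. Loose; 1 to 9 mm short of the fixed jaw at the start. Origin on the lowest line of the body, midway along it. The lid is 22 mm long.
- lid (a joint): How far the lid is still off: the gap in m between the lid's edge and the canister's shoulder, where the narrower neck shows; 0 fully home, starts at 0.010 to 0.020. It slides stiffly (5 N) and stays where it is pushed.
- scraper: Bystander: green algae magnet scraper, 75 x 38 x 45 mm, on the shelf beside the canister. Origin under its middle.
- thermometer: Bystander: glass thermometer, 122 mm long, 12 mm thick, lying on the shelf on the clamp's other side. Origin under its middle.
- cave: Bystander: terracotta cave ornament, 116 mm across, 88 mm high. Origin under its middle.
- conditioner: Bystander: water conditioner bottle, 56 mm across, 150 mm high. Origin under its middle.
- small_jar: Bystander: small jar, 54 mm across, 70 mm high. Origin under its middle.
Not all that is in view belongs to the job. What is shaped like the canister but orange or red is not meant.

How it is judged:
By the outcome, as a careful person would: the job done as asked, in the order asked, and still so for the second after the job is handed in, with the robot touching nothing.
It also fails if it takes over 51 s, if anything falls off the work surface, if the arm or the gripper's body presses on something with over 40 N, if the wrist force passes 120 N, or if a joint passes its speed limit or range.

## Working session

There is one attempt and no reset: what is moved stays moved. The work goes in short steps, Python scripts to look and compute and a tool call to move; the robot and the scene stay as the last step left them, time stands still between calls to the robot, and variables do not carry over. Pictures are saved under pics/ and viewed, at most 10 in all, crops included, and the job is handed in when it is done.

Besides the shell and the picture viewer there is one more tool, called after "Emit:" as name(argument=value, ...) on one line, values as JSON. jog_arm: Moves the arm, as the interface text tells. Its arguments: {"type":"object","properties":{"moves":{"type":"array"},"newtons":{"type":"number"}},"required":["moves"]}

```bash
mkdir -p pics
cat > h.py <<'E'
import numpy as np, cv2
from scipy.spatial.transform import Rotation as R
from bench import ctrl
def snap(n,f):
    s=ctrl.get_state(); im=ctrl.get_image(n)
    cv2.imwrite('pics/'+f+'.png',cv2.cvtColor(im['pixels'],cv2.COLOR_RGB2BGR))
    return im,s
def cam(im): 
    r=np.array(im['rotation'],float)
    return np.array(im['xyz']), (r if r.shape==(3,3) else R.from_rotvec(r).as_matrix())
def ray(im,u,v):
    p,Rm=cam(im)
    d=Rm@np.array([(u-im['cx'])/im['fx'],-(v-im['cy'])/im['fy'],-1.]); return p,d
def onz(im,u,v,z):
    p,d=ray(im,u,v); return p+d*(z-p[2])/d[2]
def proj(im,P):
    p,Rm=cam(im); c=Rm.T@(np.array(P)-p)
    return im['cx']+im['fx']*c[0]/-c[2], im['cy']-im['fy']*c[1]/-c[2]
E
python3 - <<'E'
from h import *
import pickle
D={}
for n in('scene','top'):
    im,s=snap(n,n+'0'); D[n]=im; print(n,im['xyz'],np.round(im['rotation'],3).tolist(),im['fx'],im['cx'],im['cy'],[k for k in im])
pickle.dump(D,open('d.pkl','wb'))
print(s['time'],s['position'],s['tool_rot'],s['ft_force'],s['grip_width'],ctrl.grasp_offset)
E
```

```text
scene [ 1.16888528 -0.11859471  0.78412015] [0.629, 0.521, 1.344] 477.333896573362 317.1826908509047 237.93345933911138 ['pixels', 'fx', 'fy', 'cx', 'cy', 'xyz', 'rotation']
top [0.29821239 0.02353016 1.56274299] [0.127, -0.128, -1.576] 583.9394422181321 317.76822096052416 229.65904829366642 ['pixels', 'fx', 'fy', 'cx', 'cy', 'xyz', 'rotation']
0.05 [0.29174138 0.58025279 0.22146504] [-7.24916543e-01 -3.05647366e+00  2.90168729e-03] [-0.56876358 -0.42473142  0.49493949] 0.9961006293601412 0.0187
```

View pics/top0.png

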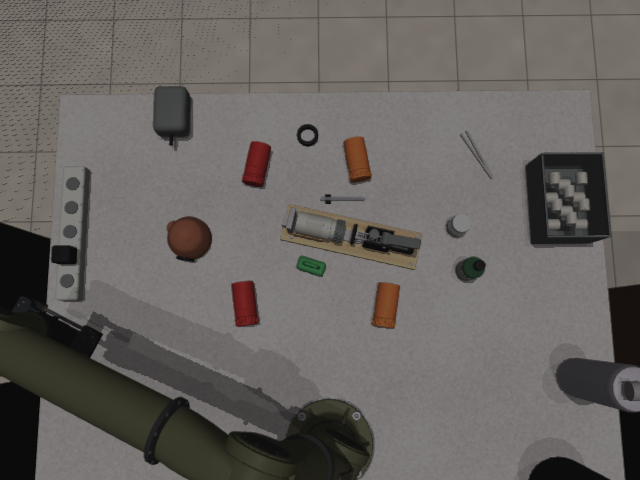

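View pics/scene0.png

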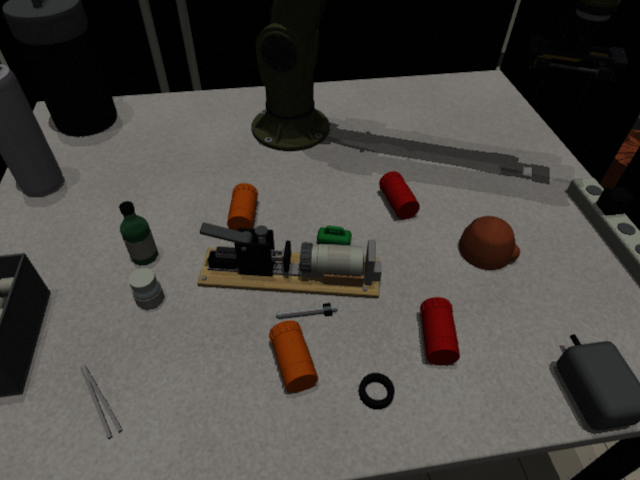

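The top view shows the clamp at (350,236), with its trigger end at (415,243) and fixed jaw at (288,218). The scene view shows the same clamp, with the lever at (225,232) and the release button at (262,233). Look-alikes for the canister in the top view are the orange ones at (357,158) and (386,305) and the red ones at (256,163) and (244,303). The only white canister is the one in the clamp, at (315,226). Next I'll measure the board and check a crop.

Run:
```python
from h import *
import pickle
D=pickle.load(open('d.pkl','rb'))
im=D['top']; px=im['pixels']; hsv=cv2.cvtColor(px,cv2.COLOR_RGB2HSV)
m=cv2.inRange(hsv,(10,60,80),(28,200,255)); k=np.zeros_like(m);k[195:280,270:430]=1; m*=k
pts=cv2.findNonZero(m); r=cv2.minAreaRect(pts); b=cv2.boxPoints(r); print(r,b.tolist())
for z in(0.012,0.02):
    W=np.array([onz(im,u,v,z)[:2] for u,v in b]); print(z,W.round(4).tolist(), [round(np.linalg.norm(W[i]-W[i-1]),4) for i in range(4)])
    c=W.mean(0)
    e=[W[i]-W[i-1] for i in range(4)]; L=max(e,key=np.linalg.norm); L=L/np.linalg.norm(L); L*=np.sign(L[1])
    print('dir',L,np.arctan2(L[1],L[0]),'origin',c-L*0.068)
    o=c-L*0.068
for n,P in(('pad',[*(o-.087*L),.124]),('rel',[*(o+.016*L),.128])):
    for c in D: print(n,P,c,proj(D[c],P))
a=cv2.resize(px[195:280,270:430],None,fx=5,fy=5,interpolation=cv2.INTER_CUBIC)[:, :800]
b=cv2.resize(D['scene']['pixels'][205:305,190:390],None,fx=4,fy=4,interpolation=cv2.INTER_CUBIC)
b=b[:175+200]
cv2.imwrite('pics/c1.png',cv2.cvtColor(cv2.resize(np.vstack([a[:425],b]),(600,600)),cv2.COLOR_RGB2BGR))
```

```text
((351.1529235839844, 236.311767578125), (137.53390502929688, 36.33584976196289), 12.52880859375) [[280.08233642578125, 239.12940979003906], [287.96466064453125, 203.65882873535156], [422.2235107421875, 233.49412536621094], [414.3411865234375, 268.9647216796875]]
0.012 [[0.5275, 0.1225], [0.6244, 0.1012], [0.5392, -0.2596], [0.4439, -0.235]] [np.float64(0.3671), np.float64(0.0993), np.float64(0.3707), np.float64(0.0985)]
dir [0.22980638 0.97323637] 1.3389175889178984 origin [ 0.51813387 -0.13388668]
0.02 [[0.5263, 0.122], [0.6228, 0.1008], [0.538, -0.2581], [0.4431, -0.2336]] [np.float64(0.3652), np.float64(0.0988), np.float64(0.3688), np.float64(0.098)]
dir [0.22980638 0.97323637] 1.3389175889178977 origin [ 0.51691872 -0.133416  ]
pad [np.float64(0.49692556599647), np.float64(-0.21808756697720022), 0.124] scene (np.float64(207.3146845069718), np.float64(225.99564120570616))
pad [np.float64(0.49692556599647), np.float64(-0.21808756697720022), 0.124] top (np.float64(414.14481398839786), np.float64(243.4657277122875))
rel [np.float64(0.5205956235540252), np.float64(-0.11784422118695828), 0.128] scene (np.float64(260.02937617003903), np.float64(227.76285222652078))
rel [np.float64(0.5205956235540252), np.float64(-0.11784422118695828), 0.128] top (np.float64(373.76402478667933), np.float64(234.18166274244828))
```

View pics/c1.png

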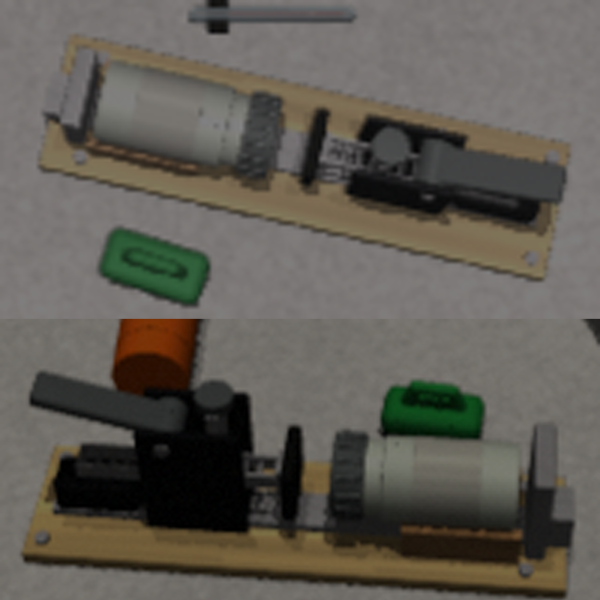

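The crop confirms the choice: grey lever, round button and white canister with its lid partly off. The button's predicted pixels match the image to about 1 px. Next I'll work out the moves.

```bash
cat >> h.py <<'E'
O=np.array([.5178,-.1337]); L=np.array([.2298,.9732]); H=np.arctan2(L[1],L[0])
PAD=np.array([*(O-.087*L),.124]); REL=np.array([*(O+.016*L),.128])
def to(*targets):
    s=ctrl.get_state(); Rm=R.from_rotvec(s['tool_rot']).as_matrix(); p=np.array(s['position'])
    print('t',round(s['time'],2),'p',p.round(4),'F',np.round(s['ft_force'],1),'w',round(s['grip_width'],2))
    yd=np.array([-L[1],L[0],0]); yd=yd*np.sign(yd@Rm[:,1]); zd=np.array([0,0,-1.]); xd=np.cross(yd,zd)
    T=np.c_[xd,yd,zd]; print('turn',(R.from_matrix(Rm.T@T).as_rotvec()/(np.pi/3)).round(3),'y-axis',Rm[:,1].round(2))
    for t in targets: print(np.round(t,4),'shift',(Rm.T@(np.array(t)-p)/.3).round(3))
E
python3 - <<'E'
from h import *
to([.48,.30,.23],[.52,.0,.23],PAD+[0,0,.06])
print(ctrl.get_state()['joint_positions'])
E
```

```text
t 0.1 p [0.2918 0.5803 0.2216] F [ 0.6 -0.6  0.2] w 1.0
turn [-1.000e-03  1.000e-03  1.277e+00] y-axis [ 0.45  0.89 -0.  ]
[0.48 0.3  0.23] shift [-0.98  -0.553 -0.027]
[0.52 0.   0.23] shift [-1.548 -1.387 -0.026]
[ 0.4978 -0.2184  0.184 ] shift [-1.809 -2.07   0.129]
[-1.09089567  0.32177622 -0.07009168  1.45154965  0.02259588  1.37079464
 -0.05689766]
```

Emit:
jog_arm(moves=[-0.14, -0.08, -0.01, 0, 0, 0.08, -1, -0.28, -0.16, -0.02, 0, 0, 0.16, -1, -0.42, -0.24, -0.03, 0, 0, 0.24, -1, -0.56, -0.32, -0.03, 0, 0, 0.32, -1, -0.7, -0.4, -0.03, 0, 0, 0.4, -1, -0.84, -0.48, -0.03, 0, 0, 0.48, -1, -0.95, -0.54, -0.03, 0, 0, 0.56, -1, -0.98, -0.55, -0.03, 0, 0, 0.6, -1], newtons=20)

```text
time: 1.1
position: [0.4823, 0.2985, 0.2315]
tool_rot: [1.643, 2.677, -0.001]
ft_force: [0.3, 0.3, 0.1]
grip_width: 0.173
grip_force: 0.0
```

Run:
```python
from h import *
to([.52,.0,.23],PAD+[0,0,.06])
```

```text
t 1.1 p [0.4823 0.2985 0.2315] F [0.3 0.3 0.1] w 0.17
turn [0.    0.001 0.67 ] y-axis [0.89 0.45 0.  ]
[0.52 0.   0.23] shift [-0.944 -0.338  0.006]
[ 0.4978 -0.2184  0.184 ] shift [-1.56  -0.734  0.159]
```

Emit:
jog_arm(moves=[-0.14, -0.05, 0, 0, 0, 0.1, -1, -0.28, -0.1, 0, 0, 0, 0.2, -1, -0.42, -0.15, 0, 0, 0, 0.3, -1, -0.56, -0.2, 0, 0, 0, 0.4, -1, -0.7, -0.25, 0, 0, 0, 0.5, -1, -0.82, -0.29, 0, 0, 0, 0.6, -1, -0.92, -0.33, 0, 0, 0, 0.67, -1, -0.94, -0.34, 0, 0, 0, 0.67, -1])

```text
time: 2.1
position: [0.5195, 0.0023, 0.2316]
tool_rot: [2.459, 1.955, -0.0]
ft_force: [-0.1, 0.4, 0.1]
grip_width: 0.006
grip_force: 0.0
```

Run:
```python
from h import *
to(PAD+[0,0,.06],PAD+[0,0,.02])
```

```text
t 2.1 p [0.5195 0.0023 0.2316] F [-0.1  0.4  0.1] w 0.01
turn [0.    0.    0.004] y-axis [ 0.97 -0.23  0.  ]
[ 0.4978 -0.2184  0.184 ] shift [-0.733  0.096  0.159]
[ 0.4978 -0.2184  0.144 ] shift [-0.733  0.096  0.292]
```

Emit:
jog_arm(moves=[-0.14, 0.02, 0, 0, 0, 0, -1, -0.28, 0.04, 0, 0, 0, 0, -1, -0.42, 0.06, 0.02, 0, 0, 0, -1, -0.56, 0.08, 0.06, 0, 0, 0, -1, -0.68, 0.09, 0.12, 0, 0, 0, -1, -0.73, 0.1, 0.18, 0, 0, 0, -1, -0.73, 0.1, 0.22, 0, 0, 0, -1, -0.73, 0.1, 0.22, 0, 0, 0, -1])

```text
time: 3.1
position: [0.4998, -0.2139, 0.1645]
tool_rot: [-2.452, -1.96, 0.001]
ft_force: [-0.3, -0.4, -0.2]
grip_width: 0.007
grip_force: 0.0
```

Run:
```python
from h import *
to(PAD)
im,s=snap('scene','s2')
a=cv2.resize(im['pixels'][170:310,170:400],None,fx=3.4,fy=3.4,interpolation=cv2.INTER_CUBIC)
cv2.imwrite('pics/s2c.png',cv2.cvtColor(a,cv2.COLOR_RGB2BGR))
print(proj(im,s['position']),proj(im,PAD))
```

```text
t 3.1 p [ 0.4998 -0.2139  0.1645] F [-0.3 -0.4 -0.2] w 0.01
turn [-0.002 -0.001  0.009] y-axis [ 0.98 -0.22 -0.  ]
[ 0.4978 -0.2184  0.124 ] shift [-0.016 -0.003  0.135]
(np.float64(206.22397458645247), np.float64(211.62744248882694)) (np.float64(207.16873507264785), np.float64(226.3326606279302))
```

View pics/s2c.png

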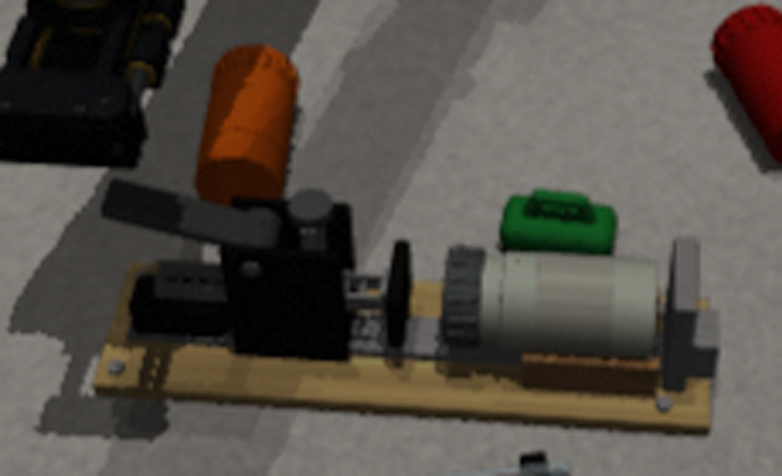

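The gripper is at the upper left of the crop, (0–140, 0–165). The lever at (110,200) is free, but I can't make out the fingertips, so I'll check a wider view and the wrist camera.

Run:
```python
from h import *
im,s=snap('wrist','w2')
a=cv2.imread('pics/s2.png')[60:300,60:360]; a=cv2.resize(a,(400,320))
w=cv2.resize(cv2.imread('pics/w2.png'),(400,300))
cv2.imwrite('pics/v2.png',np.hstack([a[:300],w]))
T=np.array(im['tool_from_camera']); print(T.round(3).tolist(),im['fx'],im['cx'],im['cy'])
Rm=R.from_rotvec(s['tool_rot']).as_matrix()
def wp(P):
    c=np.linalg.inv(T)@np.r_[Rm.T@(np.array(P)-s['position']),1]; x,y,z=c[0],-c[1],-c[2]
    th=np.arctan2(np.hypot(x,y),z); ph=np.arctan2(y,x); r=im['fx']*th; return round(im['cx']+r*np.cos(ph)),round(im['cy']+r*np.sin(ph))
print('pad',wp(PAD),'rel',wp(REL),'tcp',wp(s['position']))
```

```text
[[0.0, 0.963, 0.269, 0.073], [1.0, -0.0, 0.0, -0.0], [0.0, 0.269, -0.963, -0.162], [0.0, 0.0, 0.0, 1.0]] 371.64829954431775 321.01864388854267 239.39852841079679
pad (319, 273) rel (320, 91) tcp (321, 295)
```

View pics/v2.png

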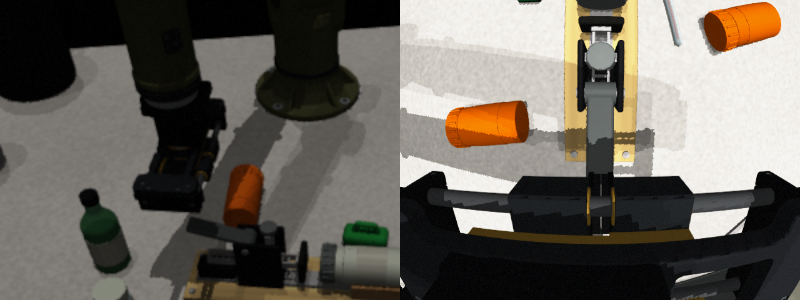

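The wrist view shows the lever along the column under the fingertips, with the button at raw (320,88) against a predicted (320,91). In the scene view the gripper body hides the fingers. Everything agrees, so I'll start the first stroke.

Emit:
jog_arm(moves=[-0.01, 0, 0.06, 0, 0, 0, -1, -0.015, 0, 0.12, 0, 0, 0, -1, -0.015, 0, 0.15, 0, 0, 0, -1, -0.015, 0, 0.17, 0, 0, 0, -1, -0.015, 0, 0.19, 0, 0, 0, -1, -0.015, 0, 0.21, 0, 0, 0, -1, -0.015, 0, 0.23, 0, 0, 0, -1, -0.015, 0, 0.23, 0, 0, 0, -1])

```text
time: 4.2
position: [0.4981, -0.2229, 0.097]
tool_rot: [2.457, 1.955, -0.002]
ft_force: [-2.3, -2.5, 5.6]
grip_width: 0.006
grip_force: 2.6
```

Emit:
jog_arm(moves=[0, 0, 0.005, 0, 0, 0, -1, 0, 0, 0.01, 0, 0, 0, -1, 0, 0, 0.015, 0, 0, 0, -1, 0, 0, 0.02, 0, 0, 0, -1, 0, 0, 0.02, 0, 0, 0, -1, 0, 0, 0.02, 0, 0, 0, -1, 0, 0, 0.02, 0, 0, 0, -1, 0, 0, 0.02, 0, 0, 0, -1])

```text
time: 5.2
position: [0.4983, -0.2228, 0.0918]
tool_rot: [2.457, 1.955, -0.001]
ft_force: [-4.5, -3.2, 8.8]
grip_width: 0.005
grip_force: 5.0
```

Emit:
jog_arm(moves=[0, 0, 0.005, 0, 0, 0, -1, 0, 0, 0.01, 0, 0, 0, -1, 0, 0, 0.015, 0, 0, 0, -1, 0, 0, 0.015, 0, 0, 0, -1, 0, 0, 0.02, 0, 0, 0, -1, 0, 0, 0.02, 0, 0, 0, -1, 0, 0, 0.02, 0, 0, 0, -1, 0, 0, 0.02, 0, 0, 0, -1])

```text
time: 6.2
position: [0.4986, -0.2228, 0.09]
tool_rot: [2.458, 1.956, 0.002]
ft_force: [-15.2, 0.2, 38.1]
grip_width: 0.006
grip_force: 19.0
```

Emit:
jog_arm(moves=[0, 0, -0.09, 0, 0, 0, -1, 0, 0, -0.17, 0, 0, 0, -1, 0, 0, -0.17, 0, 0, 0, -1, 0, 0, -0.12, 0, 0, 0, -1, 0, 0, -0.07, 0, 0, 0, -1, 0, 0, -0.03, 0, 0, 0, -1, 0, 0, -0.005, 0, 0, 0, -1, 0, 0, -0.005, 0, 0, 0, -1])

```text
time: 7.2
position: [0.4989, -0.2229, 0.09]
tool_rot: [2.458, 1.956, 0.001]
ft_force: [-11.2, 1.1, 39.5]
grip_width: 0.012
grip_force: 19.6
```

Run:
```python
from h import *
im,s=snap('scene','s3'); im2,_=snap('top','t3')
a=cv2.resize(im['pixels'][195:310,170:400],None,fx=3.4,fy=3.4,interpolation=cv2.INTER_CUBIC)
cv2.imwrite('pics/s3c.png',cv2.cvtColor(cv2.convertScaleAbs(a,alpha=1.5),cv2.COLOR_RGB2BGR))
```

```text
(no output)
```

View pics/s3c.png

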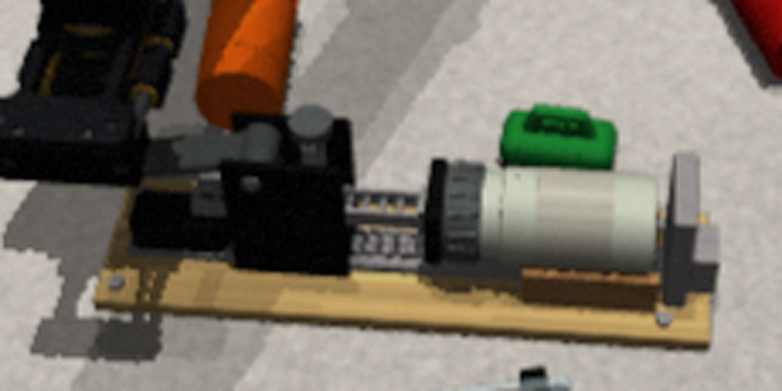

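The jaw plate has gone from crop x≈400 to 435, about 20 mm or two teeth, and is now at the lid. I'll go on pumping with a slightly gentler bottom.

Emit:
jog_arm(moves=[0, 0, -0.09, 0, 0, 0, -1, 0, 0, -0.165, 0, 0, 0, -1, 0, 0, -0.165, 0, 0, 0, -1, 0, 0, -0.12, 0, 0, 0, -1, 0, 0, -0.07, 0, 0, 0, -1, 0, 0, -0.03, 0, 0, 0, -1, 0, 0, -0.005, 0, 0, 0, -1, 0, 0, -0.005, 0, 0, 0, -1])

```text
time: 8.3
position: [0.4981, -0.223, 0.0902]
tool_rot: [-2.458, -1.956, 0.001]
ft_force: [-10.7, -0.0, 32.5]
grip_width: 0.004
grip_force: 16.6
```

Emit:
jog_arm(moves=[0, 0, -0.09, 0, 0, 0, -1, 0, 0, -0.16, 0, 0, 0, -1, 0, 0, -0.16, 0, 0, 0, -1, 0, 0, -0.12, 0, 0, 0, -1, 0, 0, -0.07, 0, 0, 0, -1, 0, 0, -0.03, 0, 0, 0, -1, 0, 0, 0, 0, 0, 0, -1, 0, 0, 0, 0, 0, 0, -1])

```text
time: 9.3
position: [0.4982, -0.2231, 0.0902]
tool_rot: [-2.459, -1.956, 0.001]
ft_force: [-9.8, -0.3, 32.5]
grip_width: 0.009
grip_force: 16.2
```

Run:
```python
from h import *
im,s=snap('scene','s4')
a=cv2.resize(im['pixels'][195:310,170:400],None,fx=3.4,fy=3.4,interpolation=cv2.INTER_CUBIC)
cv2.imwrite('pics/s4c.png',cv2.cvtColor(cv2.convertScaleAbs(a,alpha=1.5),cv2.COLOR_RGB2BGR))
```

```text
(no output)
```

View pics/s4c.png

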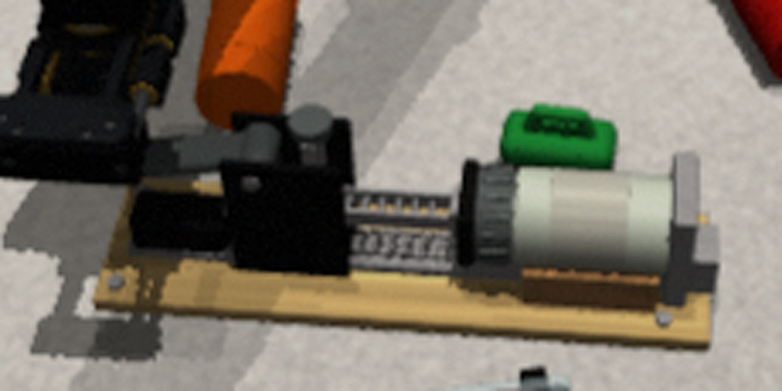

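The jaw has moved on two more teeth, with the plate at x≈470. The canister touches the fixed jaw at 675 and the lid gap at 515 looks closed. I'll add strokes until the trigger stops short.

Emit:
jog_arm(moves=[0, 0, -0.09, 0, 0, 0, -1, 0, 0, -0.16, 0, 0, 0, -1, 0, 0, -0.16, 0, 0, 0, -1, 0, 0, -0.12, 0, 0, 0, -1, 0, 0, -0.08, 0, 0, 0, -1, 0, 0, -0.05, 0, 0, 0, -1, 0, 0, -0.03, 0, 0, 0, -1, 0, 0, -0.02, 0, 0, 0, -1])

```text
time: 10.35
position: [0.4979, -0.2234, 0.0979]
tool_rot: [-2.458, -1.955, 0.001]
ft_force: [-17.0, 1.1, 51.3]
grip_width: 0.007
grip_force: 25.1
```

The stroke now stalls early: z is 0.098 with 51 N and rising. That means the lid is home. I'll lift off and go above the release button.

Emit:
jog_arm(moves=[0, 0, -0.08, 0, 0, 0, -1, 0, 0, -0.2, 0, 0, 0, -1, 0, 0, -0.26, 0, 0, 0, -1, 0.1, 0, -0.26, 0, 0, 0, -1, 0.22, 0, -0.26, 0, 0, 0, -1, 0.32, 0, -0.25, 0, 0, 0, -1, 0.34, 0, -0.24, 0, 0, 0, -1, 0.34, 0, -0.24, 0, 0, 0, -1])

```text
time: 11.35
position: [0.5206, -0.1216, 0.1642]
tool_rot: [-2.456, -1.958, 0.003]
ft_force: [0.2, -0.7, -0.2]
grip_width: 0.008
grip_force: 0.0
```

Run:
```python
from h import *
to(REL,REL-[0,0,.008])
im,s=snap('scene','s5')
a=cv2.resize(im['pixels'][195:310,170:400],None,fx=3.4,fy=3.4,interpolation=cv2.INTER_CUBIC)
b=cv2.resize(ctrl.get_image('wrist')['pixels'],(277,208))
a=np.vstack([a,np.zeros((208,a.shape[1],3),np.uint8)]); a[-208:,:277]=b
cv2.imwrite('pics/s5c.png',cv2.cvtColor(cv2.convertScaleAbs(a,alpha=1.4),cv2.COLOR_RGB2BGR))
```

```text
t 11.35 p [ 0.5206 -0.1216  0.1642] F [ 0.2 -0.7 -0.2] w 0.01
turn [-0.002  0.001  0.007] y-axis [ 0.97 -0.22 -0.  ]
[ 0.5215 -0.1181  0.128 ] shift [0.012 0.001 0.121]
[ 0.5215 -0.1181  0.12  ] shift [0.012 0.001 0.147]
```

View pics/s5c.png

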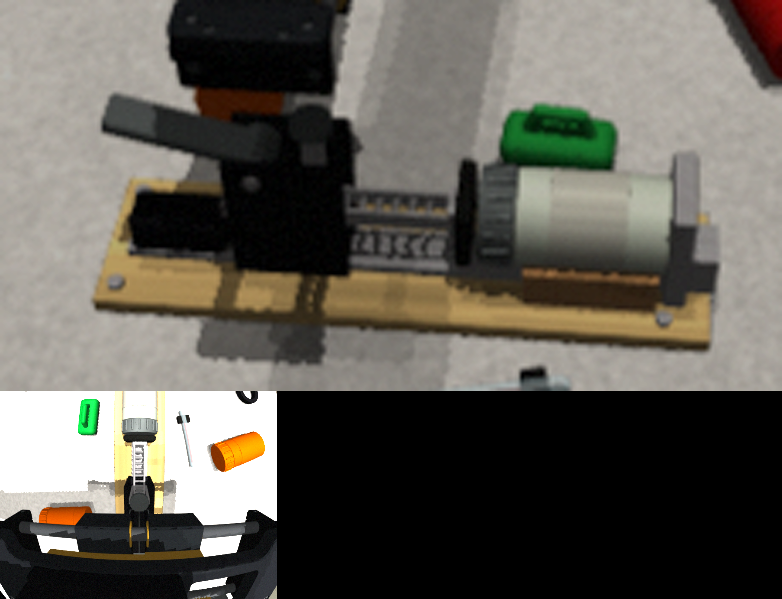

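The lid sits flush at x≈515, the canister is against the fixed jaw, and the jaw rests one partial tooth back. Now I'll press the release.

Emit:
jog_arm(moves=[0.012, 0, 0.06, 0, 0, 0, -1, 0.012, 0, 0.1, 0, 0, 0, -1, 0.012, 0, 0.12, 0, 0, 0, -1, 0.012, 0, 0.135, 0, 0, 0, -1, 0.012, 0, 0.15, 0, 0, 0, -1, 0.012, 0, 0.155, 0, 0, 0, -1, 0.012, 0, 0.155, 0, 0, 0, -1, 0.012, 0, 0.155, 0, 0, 0, -1])

```text
time: 12.45
position: [0.5222, -0.1179, 0.1204]
tool_rot: [-2.457, -1.958, -0.001]
ft_force: [-5.6, 0.7, 9.7]
grip_width: 0.005
grip_force: 4.9
```

Emit:
jog_arm(moves=[0, 0, 0.003, 0, 0, 0, -1, 0, 0, 0.003, 0, 0, 0, -1, 0, 0, 0.003, 0, 0, 0, -1, 0, 0, 0.003, 0, 0, 0, -1, 0, 0, 0.003, 0, 0, 0, -1, 0, 0, 0.003, 0, 0, 0, -1, 0, 0, 0.003, 0, 0, 0, -1, 0, 0, 0.003, 0, 0, 0, -1])

```text
time: 13.45
position: [0.5223, -0.1179, 0.1203]
tool_rot: [-2.456, -1.958, -0.001]
ft_force: [-5.9, 1.0, 14.3]
grip_width: 0.007
grip_force: 7.4
```

Emit:
jog_arm(moves=[0, 0, 0, 0, 0, 0, -1, 0, 0, 0, 0, 0, 0, -1, 0, 0, 0, 0, 0, 0, -1, 0, 0, 0, 0, 0, 0, -1, 0, 0, 0, 0, 0, 0, -1, 0, 0, 0, 0, 0, 0, -1, 0, 0, 0, 0, 0, 0, -1, 0, 0, 0, 0, 0, 0, -1])

```text
time: 14.45
position: [0.5223, -0.1179, 0.1203]
tool_rot: [-2.456, -1.958, -0.001]
ft_force: [-6.0, 0.8, 14.8]
grip_width: 0.004
grip_force: 7.4
```

Run:
```python
from h import *
im,s=snap('scene','s6')
a=cv2.resize(im['pixels'][195:310,170:400],None,fx=3.4,fy=3.4,interpolation=cv2.INTER_CUBIC)
cv2.imwrite('pics/s6c.png',cv2.cvtColor(cv2.convertScaleAbs(a,alpha=1.5),cv2.COLOR_RGB2BGR))
```

```text
(no output)
```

View pics/s6c.png

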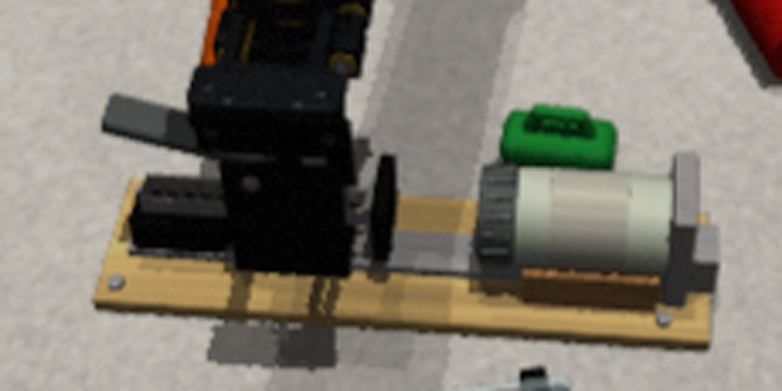

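The jaw is fully back, with the plate at x≈383, behind its starting point of 400. The lid and canister stayed in place. I'll lift off and hand in.

Emit:
jog_arm(moves=[0, 0, -0.04, 0, 0, 0, -1, 0, 0, -0.1, 0, 0, 0, -1, 0, 0, -0.18, 0, 0, 0, -1, 0, 0, -0.28, 0, 0, 0, -1, 0, 0, -0.35, 0, 0, 0, -1, 0, 0, -0.35, 0, 0, 0, -1, 0, 0, -0.35, 0, 0, 0, -1, 0, 0, -0.35, 0, 0, 0, -1])

```text
time: 15.5
position: [0.5216, -0.1176, 0.2221]
tool_rot: [-2.456, -1.957, 0.002]
ft_force: [0.0, 0.1, 1.0]
grip_width: 0.004
grip_force: 0.0
```

Run:
```python
from h import *
s=ctrl.get_state(); print(s['position'],s['ft_force'])
print(ctrl.close_job())
```

```text
[ 0.5216374  -0.11756104  0.22206984] [0.04952294 0.12668423 0.98779845]
the job is handed in; nothing more can be done
None
```

Job handed in at 15.5 s with no verdict shown: the trigger was pumped until it stalled with the lid home, then the release was held until the jaw was fully back; the fingers pressed the trigger with up to 51 N at the stall.

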